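# Fit a bayonet beacon lamp and switch it on

## Task

Fit the beacon lamp that has three lugs on its foot into the slotted collar of the grey lamp holder: lugs into the open slots, press down against the spring, twist clockwise (seen from above) to the stop, and let the spring lift it until the lugs sit in their notches. Then, with the lamp locked, throw the holder's toggle switch fully over to on, and leave the lamp with the threaded foot standing where it is.

Things in the scene. Friction and masses are not known exactly. Their poses are not given: they have to be found in the camera images.
- lamp_center (a point): Lamp to fit, loose and upright on the table: cylinder 48 mm across, 90 mm tall, 0.12-0.22 kg; aluminium foot (lower 34 mm), white domed cover, straight-sided up to 72 mm. Point on its axis 45 mm above the underside, z up. Three dark steel lugs 120 degrees apart stick out of the foot, the first along +x: 7 mm wide, from 4 to 10 mm above the underside, reaching 34 mm from the axis.
- lug (a point): Middle of the lamp's first lug: 30 mm from the lamp's axis along the lamp's +x, 7 mm above its underside.
- screw_lamp_center (a point): A similar lamp, same size and cover, but with a narrower threaded foot (36 mm across) and no lugs; not to be used. Point on its axis 45 mm above its underside.
- box_top (a point): Centre of the top face of the lamp holder, a fixed grey box 110 mm (its x) by 220 mm (its y) by 45 mm high. The collar stands 50 mm to +y of this point, the toggle switch 65 mm to -y.
- socket (a point): Centre of the rim of the holder's collar, axes as the holder's, z up. The rim is 75 mm above the table and 30 mm above the box; bore 52 mm, outside 66 mm. Locked in its notches the lamp rests, pushed up by the spring, with its underside 17 mm below the rim, that is with lamp_center 28 mm above the rim.
- slot (a point): Mouth, at rim height, of the first of three open entry slots in the collar, about 13 mm wide, 30 mm from the axis along the socket's +x; the others at 120 and 240 degrees. Any lug fits any slot. From each, a channel runs clockwise (seen from above) under a bar to a notch 50 degrees on; hard stop at 55. To pass the bar the underside must be over 20 mm below the rim: press to about 24.
- plate (a point): Centre of the top of the sprung steel plate (40 mm across) in the collar, when not pressed: 14 mm below the rim. The lamp's underside meets it there. It pushes up with 7 N at first and 0.5 N more per mm; 13 mm of travel.
- notch0 (a point): Where a lug's middle sits when locked, the first of three notches: 30 mm from the collar's axis at -50 degrees in the socket frame, 10 mm below the rim.
- notch1 (a point): The second notch, the same at 70 degrees.
- notch2 (a point): The third notch, the same at 190 degrees.
- switch_tip (a point): Centre of the black ball, 26 mm across, on the end of the toggle lever; axes turn with the lever. The lever is 70 mm long to the ball's centre, hinged along the holder's y, 22 mm above the box; off, the ball is 34 mm to the holder's -x of the hinge and 61 mm above it. Push it towards the holder's +x; about 1 N; it stays where it is left.
- switch (a joint): Angle of the toggle lever in rad: 0 is off (leaning to the holder's -x), 1.0 fully on (leaning to the holder's +x).
Things that resemble listed ones, but are neither listed nor needed, are in the scene too. What is shaped like the part that bears lamp_center but blue or red is not meant.

How it is judged:
By the outcome, as a careful person would: the job done as asked, in the order asked, and still so for the second after the job is handed in, with the robot touching nothing.
It also fails if it takes over 51 s, if anything falls off the work surface, if the arm or the gripper's body presses on something with over 40 N, if the wrist force passes 120 N, or if a joint passes its speed limit or range.

## Robot

A 6-joint arm with a two-finger parallel gripper is mounted at the origin on the work surface. World frame = base frame: x ahead of the robot, y to its left, z up, the work surface at z = 0. Lengths are in m, angles in rad, forces in N, time in s.
With the tool pointing down it reaches from about 0.35 to 0.875 m from the base axis. Payload 15.5 kg.
Tool frame: the origin (TCP) lies on the centre line of the jaws, within the pads' length; the fingertips stand manip.nose_length ahead of it and the grasp point (between the pads) lies 2 mm behind it (manip.nose_length is the distance from the TCP to the fingertips, in m); z points along the fingers, y is the line along which they close (so a half turn about z gives the same grasp; the last joint's range is limited). The gripper opens to 85 mm and grips with 20 to 120 N. Pads are 22 mm wide; open, the fingers measure 114 mm over their backs; the gripper's body (76 mm by 85 mm) begins 54 mm behind the grasp point. The pads swing forward as they close: fully open they stand 13 mm farther back than shut.
Start: joints at [1.181, 0.494, 1.345, -0, 1.302, -0.096], TCP at [0.181, 0.598, 0.248] pointing down, gripper open.
Joint ranges: [-2.91, 2.91], [-0.82, 2.16], [0.22, 2.67], [-1.22, 4.37], [0.12, 2.79], [-3.08, 3.08]. Speed limits (rad/s): [1.89, 1.89, 2.57, 3.01, 3.01, 3.01].

## Interface

Orientations are given as a rotation vector (axis times angle).
In Python, from rig import manip, optics, ticket gives the robot as it stands. The module is installed in compiled form; this text tells all that it offers.
- The arm moves only by the shell command python3 -m crank 'ROWS' [FORCE]. ROWS is JSON, a list of rows, each a list of 3 entries, a list of its own where there are three numbers: the shift along the tool's x, y, z as a fraction of full scale, then the turn about the tool's z as a fraction of full scale, then the gripper's target within -1 to 1 (fully open at 1, half-way at 0, shut at -1). In form: [[[tx, ty, tz], roll, hand], ...]. A call has 1 to 12 rows; each row shifts and turns the commanded pose from where the row before left it, along the tool's axes as they then stand; what a row does not reach is not made up. Full scale, the value 1, is 0.03 m for a shift and 6 degrees for a turn. A row lasts 1/12 s, in which the tool goes at most 41.7 mm and 7.16 degrees, less where a joint would pass 70% of its speed; a pose out of reach is approached as far as the arm can. A call with a number of a shift or a turn outside -1 to 1 is refused whole. A call with a gripper value outside its range is refused whole. The fingers move at their own pace and stop on an object; FORCE is the grip in N (left out, the last holds). Time passes only in rows, so rows that do not move let the fingers close. It gives the time, the measured TCP pose, the force, the opening and the grip force at its end, in the units of the state.
- manip.sense(): the state, without advancing time (a new reading comes with each control period).
- optics.get_image(name): name is "side" or "top"; returns a dict with "color" (480x640x3 uint8, red, green, blue), "camera_matrix" (3x3 intrinsics, pixels), "T" (4x4, takes a point from camera to world coordinates). Camera axes: x right, y up, looking along -z (the intrinsics and any distortion apply to the point x, -y, -z); pixel columns grow to the right and rows downward; lengths in m; the calibration is good to about 2 mm. A picture is of the moment at which its call begins. There is no depth.
- ticket.hand_in(): hands the job in; it is judged then, once.
The state is a dict: "time_s": time; "joint_pos": joint angles; "joint_velocities": joint speeds; "joint_efforts": joint torques, N m; "tcp_pos": TCP position; "ee_rot": TCP orientation; "wrist_force": force on the tool from outside, world axes, zero at the start; "wrist_torque": the same for the moment, N m; "grip_width": finger opening in m; "grip_force": force on a finger pad.
Only numpy, scipy, OpenCV 4.12 (cv2) and the standard library are available. Lean on these libraries where they do the work, as an engineer would, in place of code of your own. Each camera call takes 0.05 s, during which the arm holds its last target. There are 200 camera calls.

## Working session

There is one attempt and no reset: what is moved stays moved. The work goes in short steps, Python scripts to look and compute and a shell command to move; the robot and the scene stay as the last step left them, time stands still between calls to the robot, and variables do not carry over. Pictures are saved under pics/ and viewed, at most 10 in all, crops included, and the job is handed in when it is done.

```bash
mkdir -p pics; python3 - <<'E'
from rig import manip, optics
import cv2,numpy as np
print(manip.sense(), manip.nose_length)
for n in("top","side"):
    r=optics.get_image(n); cv2.imwrite(f"pics/{n}0.png",r["color"][...,::-1]); print(n,r["camera_matrix"],r["T"],[k for k in r])
E
```

```text
{'time_s': 0.0, 'joint_pos': array([ 1.18149734e+00,  4.94201646e-01,  1.34611541e+00,  1.04200039e-05,
        1.30247452e+00, -9.55209162e-02]), 'joint_velocities': array([-0.00027324,  0.00053251, -0.00013967, -0.00020453, -0.0013488 ,
       -0.00131225]), 'joint_efforts': array([ 3.19380895e-03, -8.82171750e+01, -3.83870959e+01,  9.48772299e-05,
        1.01162036e-02,  4.34039407e-05]), 'tcp_pos': array([0.18086492, 0.59792115, 0.24769408]), 'ee_rot': array([-4.59768523e-01, -3.10746593e+00,  1.82425047e-03]), 'wrist_force': array([ 0.59045052, -0.24549792, -0.14379056]), 'wrist_torque': array([-0.00161169, -0.00390638,  0.0181213 ]), 'grip_force': 0.0, 'grip_width': 0.08555582082949822} 0.017
top [[551.96525503   0.         318.42738956]
 [  0.         551.96525503 241.25917695]
 [  0.           0.           1.        ]] [[-0.00661869  0.99676041 -0.08015531  0.464103  ]
 [-0.99997513 -0.00679265 -0.00189782  0.05036342]
 [-0.00243613  0.08014076  0.99678058  1.00456779]
 [ 0.          0.          0.          1.        ]] ['color', 'camera_matrix', 'T']
side [[483.56644252   0.         322.54824744]
 [  0.         483.56644252 234.37980117]
 [  0.           0.           1.        ]] [[-0.68491636  0.42302855 -0.5932423   0.06915161]
 [-0.72860009 -0.39137145  0.56211235  0.49729954]
 [ 0.00561147  0.81723634  0.57627535  0.55941838]
 [ 0.          0.          0.          1.        ]] ['color', 'camera_matrix', 'T']
```

View pics/top0.png

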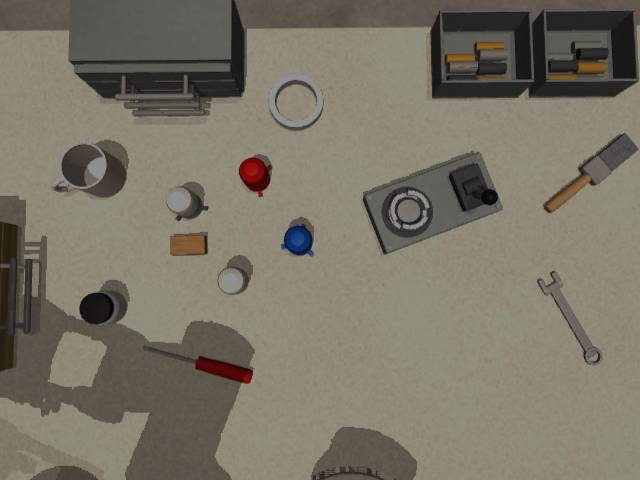

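View pics/side0.png

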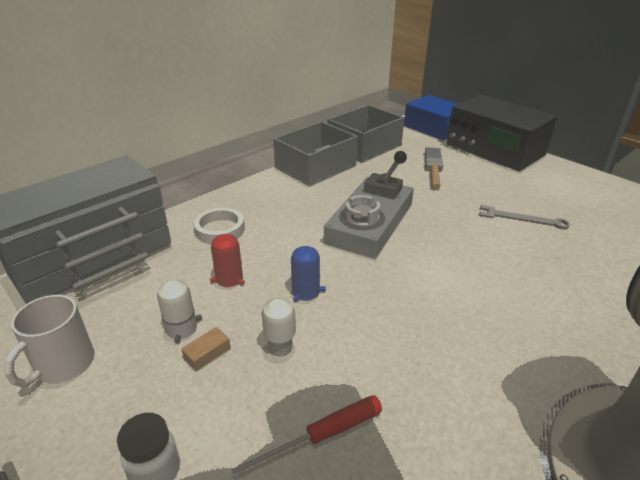

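The top view shows the lugged lamp at about (182,202), the screw lamp at (231,280), the collar at (408,210) and the switch ball at (489,197). The side view shows the lugged lamp at (177,308), the collar at (363,210) and the ball at (400,157). I'll zoom in on these.

```bash
python3 - <<'E'
import cv2,numpy as np
t=cv2.imread("pics/top0.png");s=cv2.imread("pics/side0.png")
c=lambda im,x,y,w,h,W,H:cv2.resize(im[y:y+h,x:x+w],(W,H),interpolation=cv2.INTER_CUBIC)
a=np.hstack([c(t,150,170,80,60,400,300),c(t,360,145,160,120,400,300)])
b=np.hstack([c(s,140,270,80,60,400,300),c(s,315,140,120,90,400,300)])
cv2.imwrite("pics/z.png",np.vstack([a,b]))
E
```

```text
(no output)
```

View pics/z.png

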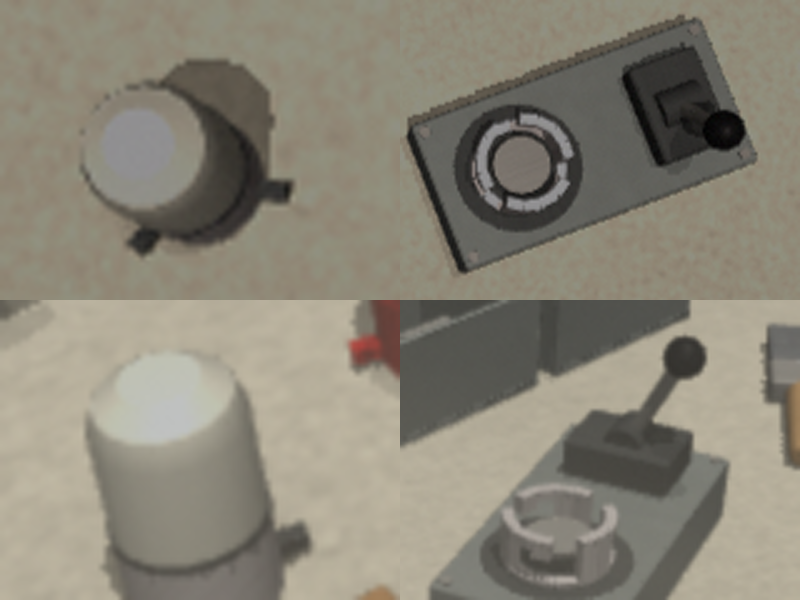

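```bash
cat > h.py <<'E'
import numpy as np, cv2
from rig import manip, optics
from scipy.optimize import least_squares
C={"top":(np.array([[551.96525503,0,318.42738956],[0,551.96525503,241.25917695],[0,0,1]]),np.array([[-0.00661869,0.99676041,-0.08015531,0.464103],[-0.99997513,-0.00679265,-0.00189782,0.05036342],[-0.00243613,0.08014076,0.99678058,1.00456779],[0,0,0,1]])),
"side":(np.array([[483.56644252,0,322.54824744],[0,483.56644252,234.37980117],[0,0,1]]),np.array([[-0.68491636,0.42302855,-0.5932423,0.06915161],[-0.72860009,-0.39137145,0.56211235,0.49729954],[0.00561147,0.81723634,0.57627535,0.55941838],[0,0,0,1]]))}
def proj(c,p):
    K,T=C[c]; q=T[:3,:3].T@(np.asarray(p)-T[:3,3]); q=K@(q*[1,-1,-1]); return q[:2]/q[2]
def ray(c,uv,z):
    K,T=C[c]; d=T[:3,:3]@(np.linalg.solve(K,[*uv,1])*[1,-1,-1]); o=T[:3,3]; return o+d*(z-o[2])/d[2]
def fit(x0,obs):  # obs: (cam, uv, local point); pose x,y,yaw
    def w(x,p): c,s=np.cos(x[2]),np.sin(x[2]); return [x[0]+c*p[0]-s*p[1],x[1]+s*p[0]+c*p[1],p[2]]
    f=lambda x:np.ravel([proj(c,w(x,p))-uv for c,uv,p in obs])
    r=least_squares(f,x0); return r.x,r.fun.reshape(-1,2)
E
python3 - <<'E'
from h import *
np.set_printoptions(precision=4,suppress=True)
o=[("top",(364.8,193.8),(.055,.11,.045)),("top",(480,152.2),(.055,-.11,.045)),("top",(502,208.2),(-.055,-.11,.045)),("top",(385.2,253.8),(-.055,.11,.045)),
("top",(408.8,209.8),(0,.05,.075)),("top",(489.2,197),(-.034,-.065,.128)),("side",(400.5,157.1),(-.034,-.065,.128)),("side",(362.7,203),(0,.05,.075)),("side",(413.4,188.6),(-.055,-.11,.045))]
x,r=fit([.5,-.1,.3],o); print("holder",x,np.degrees(x[2]));print(r)
for c in("top","side"):
    print(c,fit(x,[k for k in o if k[0]==c])[0])
c,s=np.cos(x[2]),np.sin(x[2])
print("socket",x[0]-s*.05,x[1]+c*.05,"ball",[x[0]-c*.034+s*.065,x[1]-s*.034-c*.065])
a=np.radians(-120)
L=[("top",(208.2,208),(.034,0,.007)),("top",(178,218.6),(.034*np.cos(a),.034*np.sin(a),.007)),("side",(201,318),(.034,0,.007))]
x,r=fit([.5,.25,-1.6],L);print("lamp",x,np.degrees(x[2]));print(r)
print(proj("top",[*x[:2],.09]),proj("side",[*x[:2],.09]),proj("side",[*x[:2],.034]))
print("screw",ray("top",(231,279),.088), "blue", ray("top",(298,239),.088))
s=manip.sense()
from scipy.spatial.transform import Rotation as R
print(R.from_rotvec(s["ee_rot"]).as_matrix())
E
```

```text
holder [ 0.6098 -0.149   0.3539] 20.279256417432542
[[-1.7007  0.5782]
 [-0.6031 -1.376 ]
 [ 0.95    0.4331]
 [ 0.5828 -0.8904]
 [ 0.3294 -0.6778]
 [-0.1097  2.1009]
 [ 0.7714  0.5388]
 [-0.7136  0.0093]
 [ 0.1699 -2.2529]]
top [ 0.6099 -0.1492  0.3538]
side [ 0.6083 -0.1473  0.359 ]
socket 0.592509717879687 -0.10212938298933869 ball [np.float64(0.6004757738669548), np.float64(-0.22178531452642425)]
lamp [ 0.6121  0.2875 -1.7724] -101.55038352841686
[[-0.7796  0.6675]
 [-1.3554  0.4368]
 [ 0.7051 -2.6099]]
[177.5059 197.8781] [171.6987 283.2676] [178.0478 310.9365]
screw [0.476  0.1974 0.088 ] blue [0.5418 0.0861 0.088 ]
[[-0.9572  0.2896 -0.0004]
 [ 0.2896  0.9572 -0.001 ]
 [ 0.0001 -0.0011 -1.    ]]
```

```bash
python3 -m crank '[[[-0.84,-0.29,0],0,1],[[-0.84,-0.29,0],0,1],[[-0.84,-0.29,0],0,1],[[-0.84,-0.29,0],0,1],[[-0.84,-0.29,0],0,1],[[-0.84,-0.29,0],0,1],[[-0.84,-0.29,0],0,1],[[-0.84,-0.29,0],0,1],[[-0.84,-0.29,0],0,1],[[-0.84,-0.29,0],0,1],[[-0.84,-0.29,0],0,1],[[-0.84,-0.29,0],0,1]]' 25
```

```text
time_s: 1.1
tcp_pos: [0.441, 0.4097, 0.248]
ee_rot: [-0.46, -3.107, 0.001]
wrist_force: [-0.2, 0.7, 0.9]
grip_width: 0.0851
grip_force: 0.0
```

```bash
python3 -m crank '[[[-0.82,-0.283,0],0,1],[[-0.82,-0.283,0],0,1],[[-0.82,-0.283,0],0,1],[[-0.82,-0.283,0],0,1],[[-0.82,-0.283,0],0,1],[[-0.82,-0.283,0],0,1],[[-0.82,-0.283,0],0,1],[[-0.82,-0.283,0],0,1],[[0,0,0.9],0,1],[[0,0,0.9],0,1],[[0,0,0.9],0,1],[[0,0,0],0,1]]'; python3 - <<'E'
from h import *
r=[optics.get_image(n)["color"][...,::-1] for n in("top","side")]
c=lambda im,x,y,w,h,W,H:cv2.resize(im[y:y+h,x:x+w],(W,H),interpolation=cv2.INTER_CUBIC)
cv2.imwrite("pics/g.png",np.hstack([c(r[0],110,140,140,140,400,400),c(r[1],100,200,160,160,400,400)]))
E
```

```text
time_s: 2.1
tcp_pos: [0.6063, 0.2875, 0.1618]
ee_rot: [-0.459, -3.1, 0.006]
wrist_force: [-0.6, -0.2, -1.2]
grip_width: 0.0852
grip_force: 0.0
```

View pics/g.png

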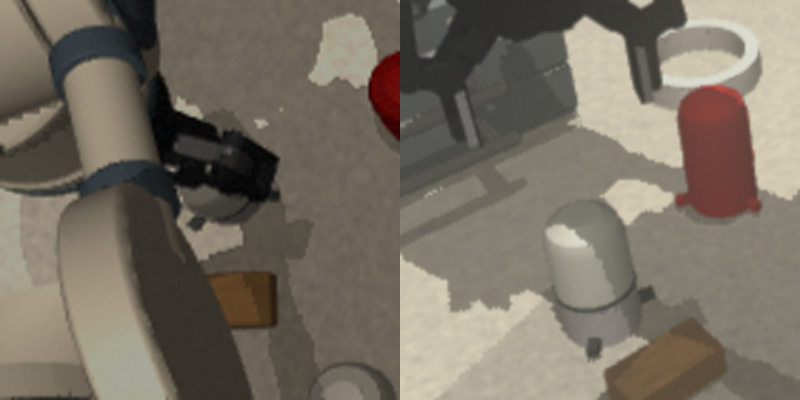

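The side picture shows the lamp between and below the fingers, with lug ends at about (201,317) and (178,340). I'll refit with these.

```bash
python3 - <<'E'
from h import *
a=np.radians(-120);q=(.034*np.cos(a),.034*np.sin(a),.007)
L=[("top",(208.2,208),(.034,0,.007)),("top",(178,218.6),q),("side",(200.5,317.4),(.034,0,.007)),("side",(177.6,340.5),q),("top",(180.6,200.6),(0,0,.072)),("side",(174,280),(0,0,.092))]
L=[k for k in L]
x,r=fit([.5,.25,-1.6],L);print("lamp",x,np.degrees(x[2]));print(r.round(1))
for c in("top","side"): print(fit(x,[k for k in L if k[0]==c])[0])
E
```

```text
lamp [ 0.61156694  0.2864009  -1.75845706] -100.75216780576477
[[-0.1  0.7]
 [-0.6  0.9]
 [ 1.9 -2.3]
 [-0.3 -0.9]
 [ 0.3 -0.7]
 [-1.7  2.1]]
[ 0.61199492  0.28628883 -1.74691636]
[ 0.61083847  0.28660077 -1.77010525]
```

```bash
python3 -m crank '[[[-0.17,0,0.8],0,1],[[0,0,0.8],0,1],[[0,0,0.8],0,1],[[0,0,0.7],0,1],[[0,0,0.5],0,1],[[0,0,0],0,-1],[[0,0,0],0,-1],[[0,0,0],0,-1],[[0,0,0],0,-1],[[0,0,0],0,-1],[[0,0,0],0,-1]]' 20
```

```text
time_s: 3.12
tcp_pos: [0.615, 0.2878, 0.0617]
ee_rot: [0.459, 3.105, 0.003]
wrist_force: [-0.4, -0.3, 5.8]
grip_width: 0.0475
grip_force: 20.1
```

```bash
python3 -m crank '[[[0,0,0],0,0.7],[[0,0,0],0,0.7],[[0,0,0],0,0.7],[[0.1,0,0.2],0,0.7],[[0,0,0],1,0.7],[[0,0,0],1,0.7],[[0,0,0],1,0.7],[[0,0,0],1,0.7],[[0,0,0],1,0.7],[[0,0,0],1,0.7],[[0,0,0],1,0.7],[[0,0,0],1,0.7]]'
python3 -m crank '[[[0,0,0],1,0.7],[[0,0,0],1,0.7],[[0,0,0],1,0.7],[[0,0,0],1,0.7],[[0,0,0],1,0.7],[[0,0,0],1,0.7],[[0,0,0],1,0.7],[[0,0,0],0,0.7],[[0,0,0],0,0.7]]'
```

```text
time_s: 4.12
tcp_pos: [0.6105, 0.2882, 0.0528]
ee_rot: [-1.691, -2.648, 0.001]
wrist_force: [0.3, 0.1, 1.1]
grip_width: 0.0726
grip_force: 0.0
time_s: 4.87
tcp_pos: [0.6107, 0.2881, 0.0529]
ee_rot: [-2.519, -1.876, 0.001]
wrist_force: [-0.3, 0.4, 0.3]
grip_width: 0.0725
grip_force: 0.0
```

```bash
python3 -m crank '[[[0,0,0],0,-1],[[0,0,0],0,-1],[[0,0,0],0,-1],[[0,0,0],0,-1],[[0,0,0],0,-1],[[0,0,0],0,-1]]' 20
python3 -m crank '[[[0,0,-0.2],0,-1],[[0,0,-0.5],0,-1],[[0,0,-0.7],0,-1],[[0,0,-0.7],0,-1],[[0,0,-0.7],0,-1],[[0,0,-0.7],0,-1],[[0,0,-0.4],0,-1],[[0,0,0],0,-1],[[0,0,0],0,-1]]' 45
python3 - <<'E'
from h import *
from scipy.spatial.transform import Rotation as R
s=manip.sense();print(s["tcp_pos"],s["wrist_force"],R.from_rotvec(s["ee_rot"]).as_matrix().round(4))
r=[optics.get_image(n)["color"][...,::-1] for n in("top","side")]
print(proj("side",s["tcp_pos"]))
c=lambda im,x,y,w,h,W,H:cv2.resize(im[y:y+h,x:x+w],(W,H),interpolation=cv2.INTER_CUBIC)
cv2.imwrite("pics/g2.png",np.hstack([c(r[0],110,130,120,120,400,400),c(r[1],100,170,140,140,400,400)]))
E
```

```text
time_s: 5.37
tcp_pos: [0.6109, 0.2881, 0.0533]
ee_rot: [-2.522, -1.873, 0.0]
wrist_force: [-0.7, -0.4, 1.2]
grip_width: 0.0473
grip_force: 20.9
time_s: 6.12
tcp_pos: [0.6109, 0.2881, 0.1703]
ee_rot: [2.522, 1.872, 0.001]
wrist_force: [0.3, -0.6, -3.6]
grip_width: 0.0467
grip_force: 46.7
[0.61091825 0.28808845 0.17027384] [ 0.2609099  -0.63121125 -3.5517059 ] [[ 2.895e-01  9.572e-01  5.000e-04]
 [ 9.572e-01 -2.895e-01  2.000e-04]
 [ 3.000e-04  4.000e-04 -1.000e+00]]
[161.55423617 239.45498267]
```

View pics/g2.png

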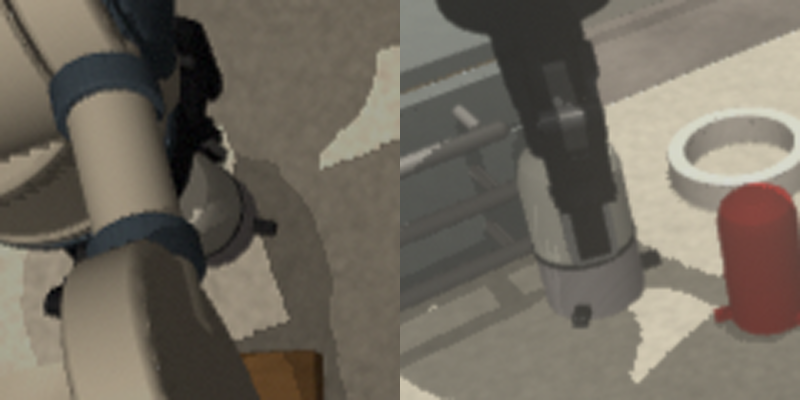

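The lamp is held. In the side view its lug ends are at (191,260) and (163,284), and in the top view one lug is at (191,198). I'll work out the yaw and the transfer.

```bash
python3 - <<'E'
from h import *
a=np.radians(-120);z=.1243;q=(.034*np.cos(a),.034*np.sin(a),z)
L=[("side",(191.3,259.8),(.034,0,z)),("side",(163.4,284),q),("top",(192.5,198),(.034,0,z))]
x,r=fit([.61,.288,-1.75],L);print(x,np.degrees(x[2]));print(r.round(1))
R=np.array([[.2895,.9572],[.9572,-.2895]]).T
print((R@(np.array([.5925,-.1021])-[.6109,.2881]))/.03)
E
```

```text
[ 0.60777061  0.28944486 -1.69966814] -97.38381074501358
[[-1.  -1.3]
 [ 0.4 -1.3]
 [-0.8  1.7]]
[-12.62754133   3.17834733]
```

```bash
python3 -m crank '[[[-0.4,0.1,0],0,-1],[[-0.8,0.2,0],0,-1],[[-0.9,0.225,0],0,-1],[[-0.9,0.225,0],0,-1],[[-0.9,0.225,0],0,-1],[[-0.9,0.225,0],0,-1],[[-0.9,0.225,0],0,-1],[[-0.9,0.225,0],0,-1],[[-0.9,0.225,0],0,-1],[[-0.9,0.225,0],0,-1],[[-0.9,0.225,0],0,-1],[[-0.9,0.225,0],0,-1]]'
python3 -m crank '[[[-0.9,0.23,0],0,-1],[[-0.9,0.23,0],0,-1],[[-0.4,0.1,0],0,-1],[[-0.2,0.05,0],0,-1],[[0,0,0.3],0,-1],[[0,0,0.3],0,-1],[[0,0,0],0,-1],[[0,0,0],0,-1]]'
python3 - <<'E'
from h import *
s=manip.sense();print(s["tcp_pos"],s["wrist_force"],s["ee_rot"])
r=[optics.get_image(n)["color"][...,::-1] for n in("top","side")]
c=lambda im,x,y,w,h,W,H:cv2.resize(im[y:y+h,x:x+w],(W,H),interpolation=cv2.INTER_CUBIC)
cv2.imwrite("pics/g3.png",np.hstack([c(r[0],350,140,120,120,400,400),c(r[1],310,130,120,120,400,400)]))
E
```

```text
time_s: 7.22
tcp_pos: [0.5944, -0.0288, 0.1692]
ee_rot: [-2.522, -1.871, 0.002]
wrist_force: [-0.0, 0.2, -1.5]
grip_width: 0.0466
grip_force: 46.7
time_s: 7.88
tcp_pos: [0.5916, -0.0998, 0.1512]
ee_rot: [-2.52, -1.873, 0.002]
wrist_force: [0.5, 0.3, -2.6]
grip_width: 0.0471
grip_force: 46.6
[ 0.59161334 -0.099835    0.15116318] [ 0.48487652  0.30444021 -2.59049723] [-2.52000060e+00 -1.87294760e+00  1.92798751e-03]
```

View pics/g3.png

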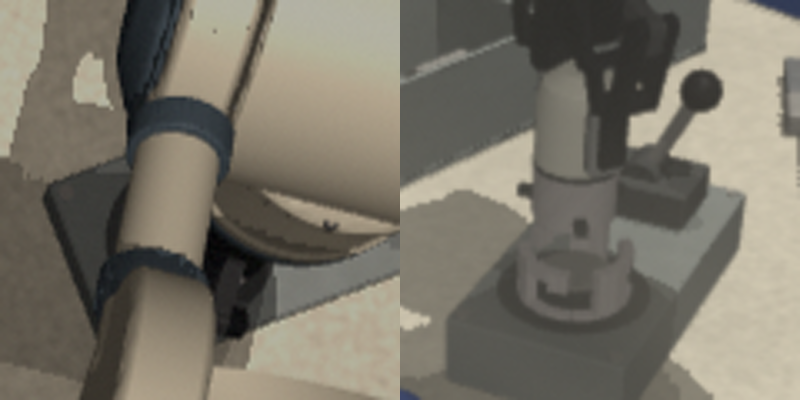

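```bash
python3 - <<'E'
from h import *
im=optics.get_image("side")["color"][...,::-1]
x0,y0,w=325,165,66;f=12
big=cv2.convertScaleAbs(cv2.resize(im[y0:y0+45,x0:x0+w],None,fx=f,fy=f,interpolation=cv2.INTER_CUBIC),alpha=1.8)
def dot(p,col):
    u=(proj("side",p)-[x0-.5,y0-.5])*f; cv2.circle(big,tuple(int(v) for v in u),4,col,-1)
c=np.array([.5925,-.1021])
for a in np.radians(np.arange(20.3,360,5)): dot([*(c+.033*np.array([np.cos(a),np.sin(a)])),.075],(255,255,0))
for k in range(3):
    a=np.radians(20.3+120*k); e=np.array([np.cos(a),np.sin(a)]);n=np.array([-e[1],e[0]])
    for s in(-.0065,.0065): dot([*(c+.033*e+s*n),.075],(0,0,255))
    dot([*(np.array([.5916,-.0998])+.034*e),.151-.0533+.007],(0,255,0))
cv2.imwrite("pics/g4.png",big)
E
```

```text
(no output)
```

View pics/g4.png

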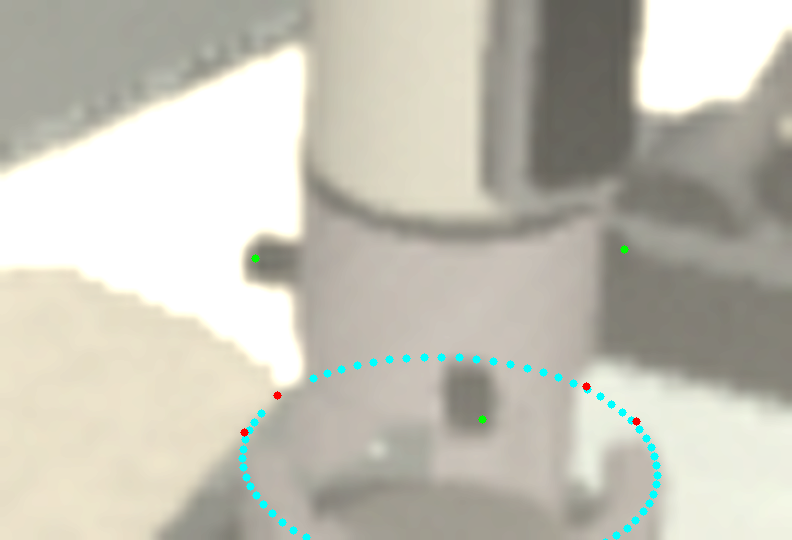

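```bash
python3 -m crank '[[[-0.06,0.05,0],-0.25,-1],[[0,0,0.3],0,-1],[[0,0,0.3],0,-1],[[0,0,0.2],0,-1],[[0,0,0.1],0,-1],[[0,0,0.1],0,-1],[[0,0,0],0,-1],[[0,0,0],0,-1]]'
```

```text
time_s: 8.7
tcp_pos: [0.5931, -0.1033, 0.1222]
ee_rot: [-2.498, -1.905, 0.0]
wrist_force: [-1.9, -0.2, -1.7]
grip_width: 0.0468
grip_force: 46.6
```

```bash
python3 -m crank '[[[0,0,0.1],0,-1],[[0,0,0.1],0,-1],[[0,0,0.1],0,-1],[[0,0,0],0,-1],[[0,0,0],0,-1]]'
```

```text
time_s: 9.12
tcp_pos: [0.5931, -0.1033, 0.1133]
ee_rot: [-2.498, -1.905, 0.0]
wrist_force: [-3.0, -0.1, 4.5]
grip_width: 0.047
grip_force: 47.3
```

```bash
python3 -m crank '[[[0,-0.03,0.1],0,-1],[[0,0,0.1],0,-1],[[0,0,0.1],0,-1],[[0,0,0.06],0,-1],[[0,0,0],0,-1],[[0,0,0],0,-1]]' 70
```

```text
time_s: 9.62
tcp_pos: [0.593, -0.1033, 0.1032]
ee_rot: [2.497, 1.904, 0.002]
wrist_force: [-2.2, 0.4, 10.8]
grip_width: 0.046
grip_force: 72.3
```

```bash
python3 -m crank '[[[0,0,0],0.7,-1],[[0,0,0],0.7,-1],[[0,0,0],0.7,-1],[[0,0,0],0.7,-1],[[0,0,0],0.7,-1],[[0,0,0],0.7,-1],[[0,0,0],0.7,-1],[[0,0,0],0.7,-1],[[0,0,0],0.7,-1],[[0,0,0],0.7,-1],[[0,0,0],0.7,-1],[[0,0,0],0.3,-1]]'; python3 -c "
from rig import manip as m;s=m.sense();print(s['wrist_torque'],s['joint_pos'])"
```

```text
time_s: 10.62
tcp_pos: [0.5926, -0.103, 0.1032]
ee_rot: [3.058, 0.718, 0.002]
wrist_force: [-2.4, 1.4, 10.0]
grip_width: 0.0465
grip_force: 72.3
[0.37480012 0.6043871  0.12797481] [-2.71452199e-01  6.29615670e-01  1.55360181e+00  1.47086518e-04
  9.57258210e-01  8.38178543e-01]
```

```bash
python3 -m crank '[[[0,0,0],0.4,-1],[[0,0,0],0.4,-1],[[0,0,0],0.3,-1],[[0,0,0],0.2,-1],[[0,0,0],0,-1]]'; python3 -c "
from rig import manip as m;s=m.sense();print(s['wrist_torque'],s['joint_pos'])"
```

```text
time_s: 11.03
tcp_pos: [0.5915, -0.1028, 0.103]
ee_rot: [-3.099, -0.513, 0.002]
wrist_force: [-9.2, 2.8, 13.7]
grip_width: 0.0464
grip_force: 72.8
[0.64399542 1.76762473 0.2786795 ] [-2.71463233e-01  6.29413584e-01  1.55481369e+00 -2.97835461e-05
  9.58640245e-01  9.71228751e-01]
```

```bash
python3 -m crank '[[[0,0,0],-0.4,-1],[[0,0,0],-0.3,-1],[[0,0,-0.05],0,-1],[[0,0,-0.07],0,-1],[[0,0,-0.07],0,-1],[[0,0,-0.05],0,-1],[[0,0,0],0,-1],[[0,0,0],0,-1]]' 40; python3 -c "
from rig import manip as m;s=m.sense();print(s['wrist_torque'],s['joint_pos'])"
```

```text
time_s: 11.7
tcp_pos: [0.5925, -0.103, 0.1103]
ee_rot: [3.078, 0.628, 0.001]
wrist_force: [-2.3, 1.4, 8.3]
grip_width: 0.0462
grip_force: 72.1
[0.27010491 0.60659054 0.08250606] [-2.71531353e-01  6.19910421e-01  1.54856190e+00  1.17135993e-04
  9.72315569e-01  8.96551899e-01]
```

```bash
python3 -m crank '[[[0,0,-0.06],0,-1],[[0,0,-0.04],0,-1],[[0,0,0],0,-1],[[0,0,0],0,-1]]'; python3 -m crank '[[[0,0,0],0,0],[[0,0,0],0,0.6],[[0,0,0],0,0.8],[[0,0,0],0,0.8],[[0,0,0],0,0.8]]'; python3 -c "
from rig import manip as m;s=m.sense();print(s['wrist_torque'])"
```

```text
time_s: 12.03
tcp_pos: [0.5923, -0.1031, 0.1117]
ee_rot: [-3.078, -0.628, 0.001]
wrist_force: [4.3, -1.8, -19.2]
grip_width: 0.0461
grip_force: 69.2
time_s: 12.45
tcp_pos: [0.5925, -0.1031, 0.113]
ee_rot: [3.078, 0.628, 0.001]
wrist_force: [-0.3, -0.5, -0.2]
grip_width: 0.0768
grip_force: 0.0
[-0.00950004  0.02359779 -0.02967669]
```

```bash
python3 -m crank '[[[0,0,-0.5],0,1],[[0,0,-0.9],0,1],[[0,0,-0.9],0,1],[[0,0,-0.9],0,1],[[-0.52,0.74,-0.3],0,-1],[[-0.53,0.74,0],0,-1],[[-0.53,0.74,0],0,-1],[[-0.53,0.74,0],0,-1],[[-0.53,0.74,0],0,-1],[[0,0,0],0,-1],[[0,0,0],0,-1],[[0,0,0],0,-1]]'
python3 - <<'E'
from h import *
im=[optics.get_image(n)["color"][...,::-1] for n in("side","top")]
c=lambda m,x,y,w,h,W,H:cv2.resize(m[y:y+h,x:x+w],(W,H),interpolation=cv2.INTER_CUBIC)
cv2.imwrite("pics/g5.png",np.hstack([c(im[0],305,110,120,150,400,500),c(im[1],350,130,160,200,400,500)]))
E
```

```text
time_s: 13.45
tcp_pos: [0.5628, -0.2359, 0.2178]
ee_rot: [-3.078, -0.627, -0.0]
wrist_force: [-0.6, -0.2, -0.3]
grip_width: -0.0001
grip_force: 0.0
```

View pics/g5.png

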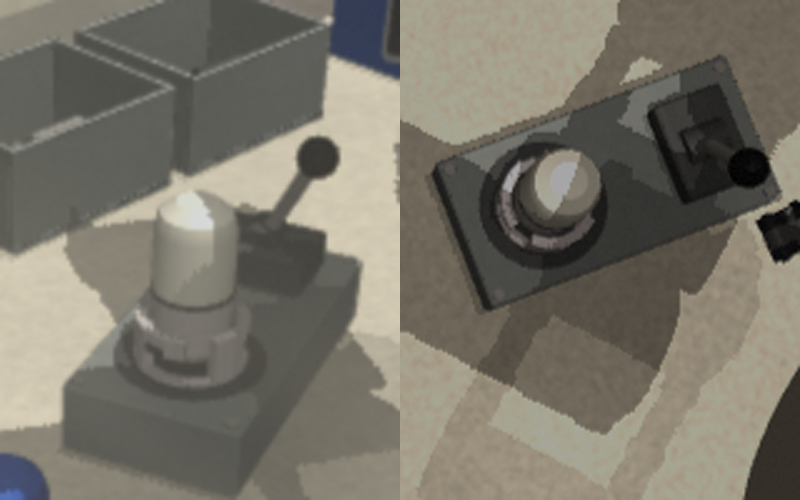

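The lamp sits upright in the collar at (195,250) in the side crop, with the lever still off at (318,157). The closed gripper is on the ball's -x side.

```bash
python3 -m crank '[[[0,0,0.8],0,-1],[[0,0,0.8],0,-1],[[0,0,0.8],0,-1],[[0,0,0.6],0,-1],[[0,0,0],0,-1],[[0,0,0],0,-1]]'
python3 -m crank '[[[0.3,0.015,0],0,-1],[[0.3,0.015,0],0,-1],[[0.3,0.015,0],0,-1],[[0.3,0.015,0],0,-1],[[0.3,0.015,0],0,-1],[[0.3,0.015,0],0,-1],[[0.3,0.015,0],0,-1],[[0.3,0.015,0],0,-1],[[0.2,0.01,0],0,-1],[[0,0,0],0,-1]]'
```

```text
time_s: 14.05
tcp_pos: [0.5628, -0.2353, 0.1274]
ee_rot: [-3.077, -0.629, 0.002]
wrist_force: [0.5, -0.3, 0.2]
grip_width: -0.0001
grip_force: 0.0
time_s: 14.88
tcp_pos: [0.6374, -0.2087, 0.1275]
ee_rot: [3.078, 0.629, 0.001]
wrist_force: [0.2, 1.2, -0.3]
grip_width: -0.0003
grip_force: 0.0
```

Continue gently until the stop is felt.

```bash
python3 -m crank '[[[0.1,0.005,0],0,-1],[[0.1,0.005,0],0,-1],[[0.1,0.005,0],0,-1],[[0,0,0],0,-1]]'
python3 -m crank '[[[0.08,0.004,0],0,-1],[[0.08,0.004,0],0,-1],[[0,0,0],0,-1]]'
```

```text
time_s: 15.22
tcp_pos: [0.6412, -0.2072, 0.1272]
ee_rot: [-3.078, -0.628, 0.012]
wrist_force: [-23.0, -10.5, 8.2]
grip_width: -0.0001
grip_force: 12.5
time_s: 15.47
tcp_pos: [0.642, -0.2068, 0.127]
ee_rot: [-3.077, -0.627, 0.023]
wrist_force: [-49.4, -23.0, 23.2]
grip_width: 0.0003
grip_force: 27.8
```

```bash
python3 -m crank '[[[-0.5,0,0],0,-1],[[-0.9,0,0],0,-1],[[-0.9,0,0],0,-1],[[-0.7,0,-0.3],0,-1],[[0,0,-0.9],0,-1],[[0,0,-0.9],0,-1],[[-0.9,0,-0.9],0,-1],[[-0.9,0,0],0,-1],[[0,0,0],0,-1],[[0,0,0],0,-1]]'
python3 - <<'E'
from h import *
im=[optics.get_image(n)["color"][...,::-1] for n in("side","top")]
c=lambda m,x,y,w,h,W,H:cv2.resize(m[y:y+h,x:x+w],(W,H),interpolation=cv2.INTER_CUBIC)
cv2.imwrite("pics/g6.png",np.hstack([c(im[0],305,110,120,150,400,500),c(im[1],350,130,160,200,400,500)]))
x=[.6098,-.149];cc,s=np.cos(.354),np.sin(.354)
for n,x0,y0,f,o in(("side",305,110,3.333,0),("top",350,130,2.5,400)):
    p=proj(n,[x[0]+cc*.034+s*.065,x[1]+s*.034-cc*.065,.128]);print(n,(p-[x0,y0])*f+[o,0])
E
```

```text
time_s: 16.3
tcp_pos: [0.5158, -0.2615, 0.2184]
ee_rot: [3.078, 0.625, 0.001]
wrist_force: [0.6, -0.4, -0.9]
grip_width: 0.0
grip_force: 0.0
side [215.56150222 136.31665508]
top [707.97695694  75.01661756]
```

View pics/g6.png

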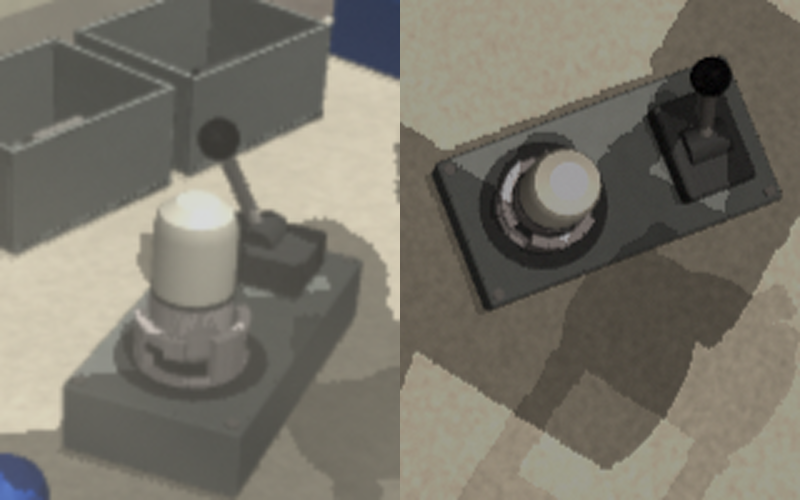

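The lever is fully on: the ball is at (218,138) in the side crop and (710,76) in the top crop, within about 1 px of the predicted end position. The lamp is unchanged and the robot is clear.

```bash
python3 -c "
from rig import ticket;print(ticket.hand_in())"
```

```text
the job is handed in; nothing more can be done
None
```

The lugged lamp is locked in the collar, the switch is fully on, the threaded-foot lamp was left where it stood, and the job is handed in at about 16 s of the 51 s allowed; pushing the lever to its stop briefly drove the wrist force to about 60 N through the fingertips.

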